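# Put the tamper away in the cupboard door

### The arm

A 7-joint arm with a two-finger parallel gripper is mounted at the origin on a cart in front of the work surface, level with it; the furniture and walls round the work are solid. World frame = base frame: x ahead of the robot, y to its left, z up, the work surface at z = 0. Lengths are in mm, angles in rad, forces in N, time in s.
With the tool pointing down it reaches from about 400 to 875 mm from the base axis. Payload 6.5 kg.
Tool frame: the origin (TCP) lies on the centre line of the jaws, within the pads' length; the fingertips stand 14 mm ahead of it and the grasp point (between the pads) lies 5 mm behind it; z points along the fingers, y is the direction in which the jaws open and shut (so a half turn about z gives the same grasp; the last joint's range is limited). The gripper opens to 85 mm and grips with 20 to 120 N. Pads are 22 mm wide; open, the fingers measure 114 mm over their backs; the gripper's body (76 mm by 85 mm) begins 54 mm behind the grasp point. The pads swing forward as they close: fully open they stand 13 mm farther back than shut.
Start: joints at [-1.382, 0.536, -0.004, 1.538, 0.003, 1.067, -0.071], TCP at [163.829, 629.007, 245.29] pointing down, gripper open.
Joint ranges: [-2.7, 2.7], [-0.37, 2.16], [-1.27, 1.26], [0.24, 2.4], [-1.31, 4.45], [0.19, 1.91], [-2.76, 2.76]. Speed limits (rad/s): [2.39, 2.39, 3.14, 3.14, 3.14, 3.14, 3.14].

### API

Orientations are given as a unit quaternion [w, x, y, z].
In Python, from station import get_state, eyes, order gives the robot as it stands.
- The arm moves only by the tool send_rows, never from a script. Its argument "commands" is a list of rows, each an object of numbers: "x", "y", "z": the shift along the world's x, y, z in m; "ax", "ay", "az": the turn, a rotation vector about the world's x, y, z in degrees; "fingers": the finger opening in m, from 0 to 0.0854. In form: [{"x": .., "y": .., "z": .., "ax": .., "ay": .., "az": .., "fingers": ..}, ...]. A call has exactly 10 rows; each row is the pose to reach, as a shift and turn from the pose measured when the call began; what a row does not reach only later rows make up. A row lasts 1/12 s, in which the tool goes at most 41.7 mm and 7.16 degrees, less where a joint would pass 70% of its speed; a pose out of reach is approached as far as the arm can. A call with a gripper value outside its range is refused whole. The fingers move at their own pace and stop on an object; "grip_force" is the grip in N (left out, the last holds). Time passes only in rows, so rows that repeat a pose let the fingers close, or fill a call up. It gives the time, the measured TCP pose, the force and the opening at its end, in the units of the state.
- get_state(): the state, without advancing time (a new reading comes with each control period).
- eyes.read_camera(name): name is "scene" or "top"; returns the picture (480x640x3 uint8, blue, green, red); there is no depth.
- eyes.camera_info(name): a dict with "K" (3x3 intrinsics, pixels), "rvec" (rotation vector, rad) and "tvec" (3), from world to camera coordinates, as OpenCV has them. Camera axes: x right, y down, z forward; pixel columns grow to the right and rows downward; lengths in mm; the calibration is good to about 2 mm. A picture is of the moment at which its call begins. camera_info takes no time and is no camera call.
- order.close_job(): hands the job in, once; it reports no verdict.
Trained networks look in the newest picture that a camera, given by its name, has taken for a name from the list of things; names that differ only in an ending like _2 or _b are one class to them, and where a whole thing is asked for, a point or a joint stands for the part that bears it (a point fixed in the world has none). Each returns a list of dicts, best first, with "confidence" (0 to 1); they miss things now and then, are a little off and sometimes report something else, mostly with a low value. They report only what shows in the picture. A call takes as long as a camera call. They do not tell look-alikes from the thing itself.
- eyes.outline_of(camera, thing): "region" (480x640 bool, what is visible of it).
- eyes.pinpoint(camera, thing): "at" ([x, y, z] in mm, in world coordinates, good to about 4 mm: a listed point, or the origin of a listed thing).
The state is a dict: "time_s": time; "joint_pos": joint angles; "dq": joint speeds; "tau": joint torques, N m; "position": TCP position; "orientation": TCP orientation; "ft_force": force on the tool from outside, world axes, zero at the start; "ft_torque": the same for the moment, N m; "gripper_width": opening from 0.0 (shut) to 1.0 (fully open).
Only numpy, scipy, OpenCV 4.12 (cv2) and the standard library are available. Lean on these libraries where they do the work, as an engineer would, in place of code of your own. Each camera call takes 0.05 s, during which the arm holds its last target. There are 200 camera calls.

### The job

Pull the little cupboard's door open through its roller catch, stand the coffee tamper upright in the pocket on the inside of the door, and push the door shut again until the catch snaps and holds it. Push gently and stop once it has snapped, so that the buffer behind the door is not driven in hard, and leave the cups and the little bowl where they are.

Things in the scene. Friction and masses are not known exactly. Their poses are not given: they have to be found in the camera images.
- cupboard: Small wooden cupboard standing fixed on the worktop, 160 deep x 240 wide x 190 high (mm), wall 12. Origin: centre of its underside; x points to its back, y to its left side, z up; its door is on the -x side.
- cupboard_hinge (a point): Point on the upright hinge line of the door, at the left front edge of the cupboard, 100 mm above the worktop; axes as the cupboard's.
- door (a joint): Door angle about its upright hinge (rad): 0 = parallel to the cupboard's front, grows as the free edge swings out towards the robot, open stop at 1.7; it stays where it is left. Caught shut it rests somewhere between -0.02 and 0.02: the catch is screwed on in slotted holes, so where the door snaps and stops is not known beforehand. Not caught, it comes to stand at 0.033 or more.
- door_face (a point): Middle of the door's flat outer face, 119 mm from the hinge line along the door, 95 mm up. The door is a framed wooden panel 238 wide, 16 thick, from 8 to 182 mm above the worktop; the outer face lies 10 mm in front of the hinge line (2 to 4 mm deeper inside the 32 mm wide frame). Axes turn with the door: x its inward normal, y along it to the hinge, z up.
- roller (a joint): Lift (m) of the sprung roller of the catch, inside the cupboard near the door's free edge. A sprung tongue on the door must get past it. Pushing the door shut at the handle meets a force that grows over the last 10 to 15 mm to 7 to 14 N, at or up to 3 mm beyond where the shut door will rest; then the tongue snaps in and the force drops. Pulling open takes 4 to 10 N and then lets go.
- door_handle (a point): Upright round T-bar handle on the door's outer face, 10 mm in diameter, from 50 to 181 mm above the worktop, joined to the door by two thin stays 80 and 122 mm up; above the upper stay it stands free. It is 205 mm from the hinge line along the door; its centre line is 40 mm off the outer face. This point is on the centre line, 150 mm up. Axes as door_face.
- pocket (a point): Middle of the floor of the square metal pocket on the inner face of the door: 68 x 68 mm inside, walls 4 mm thick and 30 high, floor 85 mm above the worktop; its middle is 105 mm from the hinge line along the door and 38 mm inward of the inner face. Turns with the door, axes as door_face.
- buffer (a joint): Travel (m) of the rubber-tipped sprung buffer pin beside the roller that the shut door rests against: 0 = free, about 0.0005 under the resting shut door, 5 N per mm. Beyond 0.0046 the door is being leaned on too hard (about 22 N of push at the handle once it is shut) or slammed.
- tamper_center (a point): Coffee tamper, 81 mm tall, 0.2 to 0.42 kg: round steel foot 54 mm in diameter and 22 high, round walnut grip above it, up to 34 mm in diameter. This point is on its axis 40.5 mm up; z points up along the axis. Stands upright on the worktop in front to the right.
- white_cup_center (a point): White espresso cup, 64 x 91 x 50 mm, standing on the worktop to the left; half-way up. Leave it alone.
- dark_cup_center (a point): Dark espresso cup, 64 x 87 x 50 mm, on the worktop to the left; half-way up. Leave it alone.
- pinch_bowl_center (a point): Little yellow bowl, 52 mm across, 18 high, on the worktop right of the cupboard; half-way up. Leave it alone.
Mind the look-alikes: they are no part of the job. What is shaped like the part that bears tamper_center but green, pink or purple is not meant.

How it is judged:
By the outcome, as a careful person would: the job done as asked, in the order asked, and still so for the second after the job is handed in, with the robot touching nothing.
It also fails if it takes over 72 s, if anything falls off the work surface, if the arm or the gripper's body presses on something with over 40 N, if the wrist force passes 120 N, or if a joint passes its speed limit or range.

## Working session

There is one attempt and no reset: what is moved stays moved. The work goes in short steps, Python scripts to look and compute and a tool call to move; the robot and the scene stay as the last step left them, time stands still between calls to the robot, and variables do not carry over. Pictures are saved under pics/ and viewed, about 8 in all and at most 12, crops included, and the job is handed in when it is done.

Besides the shell and the picture viewer there is one more tool, called after "Emit:" as name(argument=value, ...), one argument or row to a line, values as JSON. send_rows: Moves the arm, as the interface text tells. Its arguments: {"type":"object","properties":{"commands":{"type":"array","items":{"type":"object","properties":{"x":{"type":"number"},"y":{"type":"number"},"z":{"type":"number"},"ax":{"type":"number"},"ay":{"type":"number"},"az":{"type":"number"},"fingers":{"type":"number"}}}},"grip_force":{"type":"number"}},"required":["commands"]}

```bash
ls; mkdir -p pics; python3 - <<'E'
from station import get_state, eyes, order
import cv2,numpy as np
s=get_state();print({k:np.round(v,3).tolist() for k,v in s.items()})
for c in("scene","top"):
    im=eyes.read_camera(c);cv2.imwrite(f"pics/{c}0.png",im)
    i=eyes.camera_info(c);R=cv2.Rodrigues(np.array(i["rvec"],float))[0];print(c,np.round(i["K"],1).tolist(),"campos",(-R.T@np.array(i["tvec"]).ravel()).round())
    for t in("cupboard","cupboard_hinge","door_face","door_handle","pocket","tamper_center","white_cup_center","dark_cup_center","pinch_bowl_center"):
        print(c,t,[(np.round(d["at"]).tolist(),round(d["confidence"],2)) for d in eyes.pinpoint(c,t)][:4])
print(get_state()["time_s"])
E
```

```text
pics
{'time_s': 0.0, 'joint_pos': [-1.382, 0.537, -0.004, 1.539, 0.003, 1.067, -0.071], 'dq': [-0.0, 0.001, -0.001, 0.0, 0.0, -0.001, 0.003], 'tau': [0.0, -58.343, 1.049, -25.91, 0.012, 0.01, -0.0], 'position': [163.69, 628.43, 244.399], 'orientation': [-0.0, 0.127, 0.992, -0.001], 'ft_force': [0.437, -0.054, -0.037], 'ft_torque': [-0.018, 0.011, 0.02], 'gripper_width': 0.998}
scene [[450.7, 0.0, 315.1], [0.0, 450.7, 238.8], [0.0, 0.0, 1.0]] campos [  54. -775.  623.]
scene cupboard [([737.0, 56.0, -1.0], 0.92)]
scene cupboard_hinge [([642.0, 170.0, 102.0], 0.78)]
scene door_face [([638.0, 54.0, 94.0], 0.79), ([598.0, -27.0, 155.0], 0.58)]
scene door_handle []
scene pocket []
scene tamper_center [([502.0, -239.0, 42.0], 0.98), ([425.0, -327.0, 44.0], 0.77), ([470.0, -432.0, 40.0], 0.7), ([373.0, -229.0, 42.0], 0.64)]
scene white_cup_center [([429.0, 368.0, 27.0], 0.61)]
scene dark_cup_center [([562.0, 329.0, 25.0], 0.92)]
scene pinch_bowl_center [([673.0, -269.0, 5.0], 0.93), ([561.0, 328.0, 24.0], 0.18)]
top [[499.7, 0.0, 319.5], [0.0, 499.7, 234.0], [0.0, 0.0, 1.0]] campos [ 282.  -34. 1536.]
top cupboard [([741.0, 59.0, 1.0], 0.61)]
top cupboard_hinge [([667.0, -270.0, 8.0], 0.61), ([645.0, 172.0, 101.0], 0.58)]
top door_face [([633.0, 54.0, 91.0], 0.66)]
top door_handle [([596.0, -34.0, 151.0], 0.68)]
top pocket [([690.0, 70.0, 83.0], 0.73), ([668.0, -272.0, 10.0], 0.73)]
top tamper_center [([472.0, -428.0, 35.0], 0.84), ([374.0, -232.0, 42.0], 0.66), ([527.0, -323.0, 43.0], 0.63), ([424.0, -320.0, 39.0], 0.6)]
top white_cup_center [([561.0, 332.0, 26.0], 0.71), ([428.0, 368.0, 26.0], 0.62)]
top dark_cup_center [([558.0, 329.0, 26.0], 0.88), ([592.0, -33.0, 153.0], 0.41)]
top pinch_bowl_center [([557.0, 329.0, 26.0], 0.62)]
1.0
```

View pics/scene0.png

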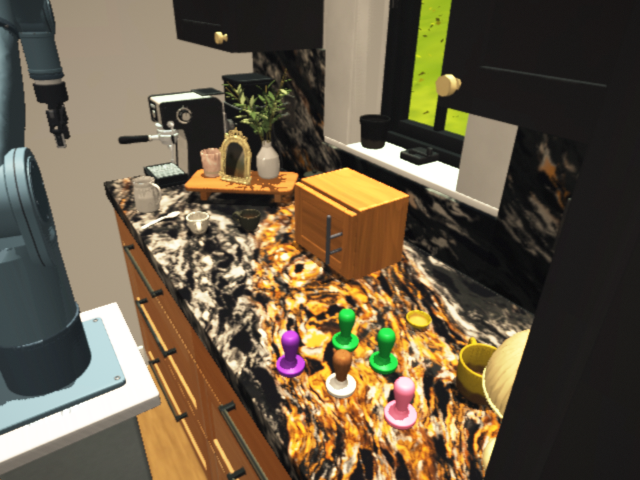

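View pics/top0.png

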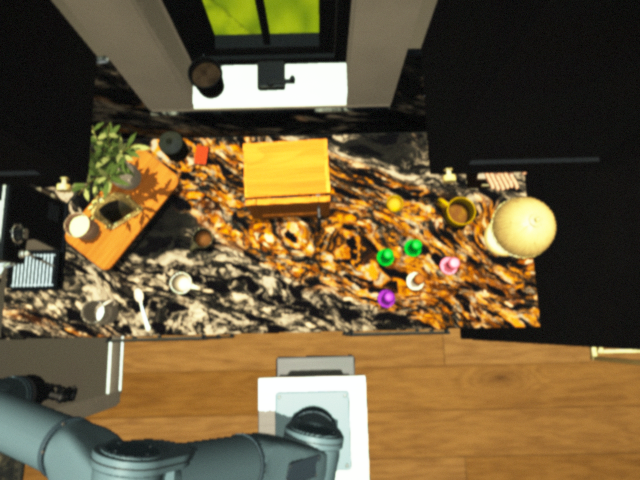

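The scene picture shows five tamper shapes: purple (290,353), green (347,330), green (385,350), pink (402,402), and walnut with a pale steel foot (341,372). The walnut one matches the description and lies at about (425,-324,41). The cupboard door faces the robot and its handle is at (328,243). I'll confirm the choice in a close crop and refine the cupboard yaw in the same image.

```bash
cat > h.py <<'E'
from station import get_state, eyes, order
import cv2,numpy as np
def proj(c,P):
    i=eyes.camera_info(c);return cv2.projectPoints(np.array(P,float).reshape(-1,1,3),np.array(i["rvec"],float),np.array(i["tvec"],float),np.array(i["K"],float),None)[0].reshape(-1,2)
def ray(c,uv,z):
    i=eyes.camera_info(c);R=cv2.Rodrigues(np.array(i["rvec"],float))[0];C=-R.T@np.array(i["tvec"],float).ravel()
    d=R.T@np.linalg.inv(np.array(i["K"],float))@np.array([uv[0],uv[1],1.]);return C+d*(z-C[2])/d[2]
E
python3 - <<'E'
from h import *
a=cv2.imread("pics/scene0.png")[300:440,270:430];b=cv2.imread("pics/top0.png")[120:240,235:345]
a=cv2.resize(a,None,fx=2.5,fy=2.5,interpolation=2);b=cv2.resize(b,None,fx=3.5,fy=3.5,interpolation=2)
# overlay grid ticks for b
H=max(a.shape[0],b.shape[0]);p=lambda m:cv2.copyMakeBorder(m,0,H-m.shape[0],0,5,0)
cv2.imwrite("pics/crop1.png",np.hstack([p(a),p(b)]));print(a.shape,b.shape)
for c in("scene","top"):
    r=eyes.outline_of(c,"tamper_center") if eyes.read_camera(c) is not None else 0
    for d in r:
        v,u=np.nonzero(d["region"]);print(c,round(d["confidence"],2),u.mean().round(),v.mean().round(),u.min(),u.max(),v.min(),v.max())
# model overlay predictions yaw 0
print(proj("top",[[659,171,190],[659,-63,190],[643,171,182],[595,-34,181]]).round(1))
E
```

```text
(350, 400, 3) (420, 385, 3)
scene 0.92 341.0 375.0 326 355 349 397
scene 0.82 402.0 405.0 385 417 377 428
scene 0.76 385.0 353.0 370 397 329 373
scene 0.75 290.0 356.0 277 304 330 376
scene 0.75 346.0 332.0 332 358 309 350
top 0.8 412.0 247.0 403 421 239 255
top 0.71 289.0 206.0 245 329 195 224
top 0.69 385.0 298.0 377 394 289 306
top 0.69 449.0 265.0 440 458 258 273
top 0.68 385.0 256.0 377 393 248 264
top 0.48 415.0 280.0 406 424 273 289
[[245.9 195. ]
 [329.7 193. ]
 [246.3 201.3]
 [319.9 216.3]]
```

View pics/crop1.png

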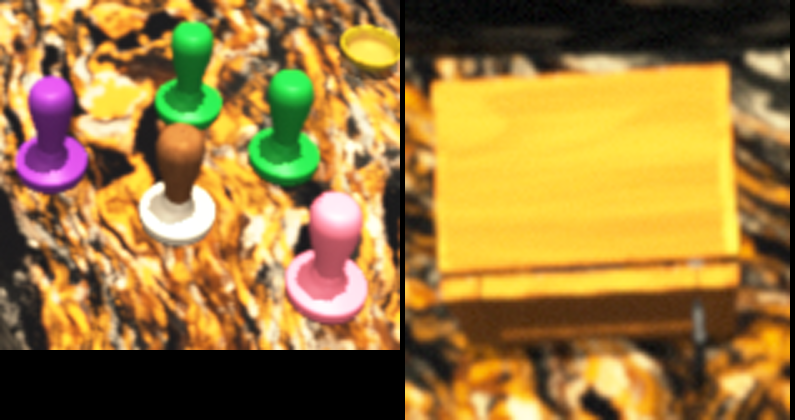

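```bash
python3 - <<'E'
from h import *
f=lambda x,y:(235+(x-405)/3.5,120+y/3.5)
P={n:ray("top",f(*q),190)[:2] for n,q in dict(FL=(438,270),FR=(738,257),BL=(435,82),BR=(726,66)).items()}
P["doorL"]=ray("top",f(442,300),182)[:2];P["doorR"]=ray("top",f(738,287),182)[:2];P["foot"]=ray("top",(415,281),11)[:2]
for k,v in P.items(): print(k,v.round())
print("yaw",np.arctan2((P["FR"]-P["FL"])[0],-(P["FR"]-P["FL"])[1]),np.arctan2((P["BR"]-P["BL"])[0],-(P["BR"]-P["BL"])[1]),np.arctan2((P["doorR"]-P["doorL"])[0],-(P["doorR"]-P["doorL"])[1]))
def model(hx,hy,t): 
    d=np.array([np.sin(t),-np.cos(t)]);n=np.array([np.cos(t),np.sin(t)]);h=np.array([hx,hy])
    return h+205*d-50*n,h+119*d-10*n
for t in(0,.02,.04,.06):print(t,*model(643,171,t))
h=model(643,171,.03)[0]
im=cv2.imread("pics/scene0.png")
print("scene handle top/bot",proj("scene",[[*h,181],[*h,50]]).round(1),proj("top",[[*h,181],[*h,50]]).round(1))
cv2.imwrite("pics/crop2.png",np.hstack([cv2.resize(im[190:280,280:380],None,fx=4,fy=4,interpolation=2),cv2.resize(cv2.imread("pics/top0.png")[180:270,280:350],None,fx=4,fy=4,interpolation=2)]))
E
```

```text
FL [653. 175.]
FR [658. -64.]
BL [811. 178.]
BR [819. -59.]
doorL [630. 173.]
doorR [635. -64.]
foot [ 425. -319.]
yaw 0.020647813565184216 0.03320607024535132 0.021209398960317156
0 [593. -34.] [633.  52.]
0.02 [597.10972634 -34.9589347 ] [635.38184127  51.82381254]
0.04 [601.23780818 -35.83548857] [637.7667297   51.69529397]
0.06 [605.38259433 -36.62931101] [640.15371137  51.61449568]
scene handle top/bot [[329.6 215.2]
 [327.9 264.5]] [[320.4 214.9]
 [320.5 224.7]]
```

View pics/crop2.png

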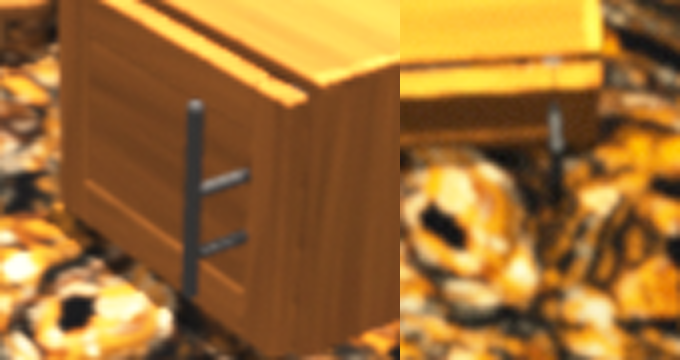

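The crops confirm it: the walnut tamper with the steel foot is at (425,-322), and its four neighbours are the green, pink and purple look-alikes. The handle is at about (598,-32), with its top at scene pixel (329,216), and the cupboard yaw is about 0.024. I'll start with the approach to the handle.

Emit:
send_rows(
  commands=[
    {"x": 0.022,"y": -0.033,"z": 0.005,"az": 1.5},
    {"x": 0.044,"y": -0.066,"z": 0.01,"az": 3},
    {"x": 0.066,"y": -0.099,"z": 0.015,"az": 4.5},
    {"x": 0.088,"y": -0.132,"z": 0.015,"az": 6},
    {"x": 0.11,"y": -0.165,"z": 0.015,"az": 7.5},
    {"x": 0.132,"y": -0.198,"z": 0.015,"az": 9},
    {"x": 0.154,"y": -0.231,"z": 0.015,"az": 10.5},
    {"x": 0.176,"y": -0.264,"z": 0.015,"az": 12},
    {"x": 0.198,"y": -0.297,"z": 0.015,"az": 13.5},
    {"x": 0.22,"y": -0.33,"z": 0.015,"az": 15,"fingers": 0.05},
  ],
  grip_force=50,
)

```text
schema error: expected keys x, y, z, ax, ay, az, fingers
```

Emit:
send_rows(
  commands=[
    {"x": 0.022,"y": -0.033,"z": 0.005,"ax": 0,"ay": 0,"az": 1.5,"fingers": 0.085},
    {"x": 0.044,"y": -0.066,"z": 0.01,"ax": 0,"ay": 0,"az": 3,"fingers": 0.085},
    {"x": 0.066,"y": -0.099,"z": 0.015,"ax": 0,"ay": 0,"az": 4.5,"fingers": 0.085},
    {"x": 0.088,"y": -0.132,"z": 0.015,"ax": 0,"ay": 0,"az": 6,"fingers": 0.07},
    {"x": 0.11,"y": -0.165,"z": 0.015,"ax": 0,"ay": 0,"az": 7.5,"fingers": 0.06},
    {"x": 0.132,"y": -0.198,"z": 0.015,"ax": 0,"ay": 0,"az": 9,"fingers": 0.05},
    {"x": 0.154,"y": -0.231,"z": 0.015,"ax": 0,"ay": 0,"az": 10.5,"fingers": 0.05},
    {"x": 0.176,"y": -0.264,"z": 0.015,"ax": 0,"ay": 0,"az": 12,"fingers": 0.05},
    {"x": 0.198,"y": -0.297,"z": 0.015,"ax": 0,"ay": 0,"az": 13.5,"fingers": 0.05},
    {"x": 0.22,"y": -0.33,"z": 0.015,"ax": 0,"ay": 0,"az": 15,"fingers": 0.05},
  ],
  grip_force=50,
)

```text
time_s: 2.03
position: [384.6, 297.3, 260.6]
orientation: [0.0, -0.004, 1.0, 0.0]
ft_force: [1.1, 0.4, 0.2]
gripper_width: 0.584
```

Emit:
send_rows(
  commands=[
    {"x": 0.021,"y": -0.033,"z": 0,"ax": 0,"ay": 0,"az": 0,"fingers": 0.05},
    {"x": 0.043,"y": -0.066,"z": 0,"ax": 0,"ay": 0,"az": 0,"fingers": 0.05},
    {"x": 0.064,"y": -0.099,"z": 0,"ax": 0,"ay": 0,"az": 0,"fingers": 0.05},
    {"x": 0.085,"y": -0.132,"z": 0,"ax": 0,"ay": 0,"az": 0,"fingers": 0.05},
    {"x": 0.106,"y": -0.165,"z": 0,"ax": 0,"ay": 0,"az": 0,"fingers": 0.05},
    {"x": 0.128,"y": -0.197,"z": 0,"ax": 0,"ay": 0,"az": 0,"fingers": 0.05},
    {"x": 0.149,"y": -0.23,"z": 0,"ax": 0,"ay": 0,"az": 0,"fingers": 0.05},
    {"x": 0.17,"y": -0.263,"z": 0,"ax": 0,"ay": 0,"az": 0,"fingers": 0.05},
    {"x": 0.192,"y": -0.296,"z": 0,"ax": 0,"ay": 0,"az": 0,"fingers": 0.05},
    {"x": 0.213,"y": -0.329,"z": 0,"ax": 0,"ay": 0,"az": 0,"fingers": 0.05},
  ],
)

```text
time_s: 2.87
position: [598.6, -33.3, 260.9]
orientation: [0.001, -0.004, 1.0, 0.0]
ft_force: [0.4, 0.1, -0.2]
gripper_width: 0.586
```

Emit:
send_rows(
  commands=[
    {"x": 0,"y": 0,"z": -0.02,"ax": 0,"ay": 0,"az": 0,"fingers": 0.05},
    {"x": 0,"y": 0,"z": -0.04,"ax": 0,"ay": 0,"az": 0,"fingers": 0.05},
    {"x": 0,"y": 0,"z": -0.06,"ax": 0,"ay": 0,"az": 0,"fingers": 0.05},
    {"x": 0,"y": 0,"z": -0.08,"ax": 0,"ay": 0,"az": 0,"fingers": 0.05},
    {"x": 0,"y": 0,"z": -0.1,"ax": 0,"ay": 0,"az": 0,"fingers": 0.05},
    {"x": 0,"y": 0,"z": -0.1,"ax": 0,"ay": 0,"az": 0,"fingers": 0.05},
    {"x": 0,"y": 0,"z": -0.1,"ax": 0,"ay": 0,"az": 0,"fingers": 0.0},
    {"x": 0,"y": 0,"z": -0.1,"ax": 0,"ay": 0,"az": 0,"fingers": 0.0},
    {"x": 0,"y": 0,"z": -0.1,"ax": 0,"ay": 0,"az": 0,"fingers": 0.0},
    {"x": 0,"y": 0,"z": -0.1,"ax": 0,"ay": 0,"az": 0,"fingers": 0.0},
  ],
  grip_force=50,
)

```text
time_s: 3.7
position: [599.7, -33.3, 162.5]
orientation: [0.002, -0.004, 1.0, 0.0]
ft_force: [-0.0, 1.0, 3.4]
gripper_width: 0.096
```

```bash
python3 - <<'E'
from h import *
s=get_state();print(s["time_s"],np.round(s["position"],1),s["gripper_width"],np.round(s["ft_force"],1),np.round(s["ft_torque"],2))
im=eyes.read_camera("scene")
cv2.imwrite("pics/grip.png",cv2.resize(im[150:290,260:420],None,fx=4,fy=4,interpolation=2))
E
```

```text
3.7 [599.7 -33.3 162.5] 0.09624988766924818 [-0.   1.   3.4] [-0.07  0.07 -0.  ]
```

View pics/grip.png

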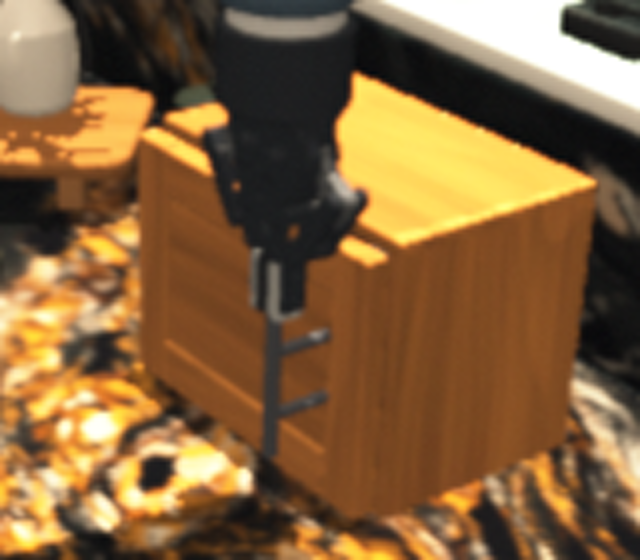

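```bash
cat >> h.py <<'E'
T=0.022
def door(th,a,b,H=(643,172.8)):
    p=T-th;return np.array(H)+a*np.array([np.sin(p),-np.cos(p)])+b*np.array([np.cos(p),np.sin(p)])
E
python3 - <<'E'
from h import *
for r in((0,np.arange(.05,.51,.05)),(.5,np.arange(.6,1.51,.1))):
    print([tuple((door(t,205,-50)-door(r[0],205,-50)).round(0)) for t in r[1]])
print("pocket",door(1.5,105,44))
E
```

```text
[(np.float64(-10.0), np.float64(3.0)), (np.float64(-20.0), np.float64(6.0)), (np.float64(-30.0), np.float64(9.0)), (np.float64(-40.0), np.float64(13.0)), (np.float64(-50.0), np.float64(18.0)), (np.float64(-59.0), np.float64(23.0)), (np.float64(-68.0), np.float64(28.0)), (np.float64(-77.0), np.float64(34.0)), (np.float64(-85.0), np.float64(40.0)), (np.float64(-93.0), np.float64(47.0))]
[(np.float64(-15.0), np.float64(15.0)), (np.float64(-29.0), np.float64(31.0)), (np.float64(-41.0), np.float64(48.0)), (np.float64(-51.0), np.float64(67.0)), (np.float64(-59.0), np.float64(86.0)), (np.float64(-66.0), np.float64(106.0)), (np.float64(-70.0), np.float64(127.0)), (np.float64(-72.0), np.float64(148.0)), (np.float64(-72.0), np.float64(169.0)), (np.float64(-70.0), np.float64(190.0))]
pocket [542.52894244 119.25967321]
```

Emit:
send_rows(
  commands=[
    {"x": -0.01,"y": 0.003,"z": 0,"ax": 0,"ay": 0,"az": 0,"fingers": 0},
    {"x": -0.02,"y": 0.006,"z": 0,"ax": 0,"ay": 0,"az": 0,"fingers": 0},
    {"x": -0.03,"y": 0.009,"z": 0,"ax": 0,"ay": 0,"az": 0,"fingers": 0},
    {"x": -0.04,"y": 0.013,"z": 0,"ax": 0,"ay": 0,"az": 0,"fingers": 0},
    {"x": -0.05,"y": 0.018,"z": 0,"ax": 0,"ay": 0,"az": 0,"fingers": 0},
    {"x": -0.059,"y": 0.023,"z": 0,"ax": 0,"ay": 0,"az": 0,"fingers": 0},
    {"x": -0.068,"y": 0.028,"z": 0,"ax": 0,"ay": 0,"az": 0,"fingers": 0},
    {"x": -0.077,"y": 0.034,"z": 0,"ax": 0,"ay": 0,"az": 0,"fingers": 0},
    {"x": -0.085,"y": 0.04,"z": 0,"ax": 0,"ay": 0,"az": 0,"fingers": 0},
    {"x": -0.093,"y": 0.047,"z": 0,"ax": 0,"ay": 0,"az": 0,"fingers": 0},
  ],
)

```text
time_s: 4.58
position: [505.1, 12.5, 162.6]
orientation: [0.001, -0.004, 1.0, -0.0]
ft_force: [-4.6, -7.1, 2.9]
gripper_width: 0.094
```

Emit:
send_rows(
  commands=[
    {"x": -0.015,"y": 0.015,"z": 0,"ax": 0,"ay": 0,"az": 0,"fingers": 0},
    {"x": -0.029,"y": 0.031,"z": 0,"ax": 0,"ay": 0,"az": 0,"fingers": 0},
    {"x": -0.041,"y": 0.048,"z": 0,"ax": 0,"ay": 0,"az": 0,"fingers": 0},
    {"x": -0.051,"y": 0.067,"z": 0,"ax": 0,"ay": 0,"az": 0,"fingers": 0},
    {"x": -0.059,"y": 0.086,"z": 0,"ax": 0,"ay": 0,"az": 0,"fingers": 0},
    {"x": -0.066,"y": 0.106,"z": 0,"ax": 0,"ay": 0,"az": 0,"fingers": 0},
    {"x": -0.07,"y": 0.127,"z": 0,"ax": 0,"ay": 0,"az": 0,"fingers": 0},
    {"x": -0.072,"y": 0.148,"z": 0,"ax": 0,"ay": 0,"az": 0,"fingers": 0},
    {"x": -0.072,"y": 0.169,"z": 0,"ax": 0,"ay": 0,"az": 0,"fingers": 0},
    {"x": -0.07,"y": 0.19,"z": 0,"ax": 0,"ay": 0,"az": 0,"fingers": 0},
  ],
)

```text
time_s: 5.42
position: [431.9, 204.0, 162.5]
orientation: [-0.001, -0.004, 1.0, -0.0]
ft_force: [2.3, -0.2, -4.7]
gripper_width: 0.095
```

Emit:
send_rows(
  commands=[
    {"x": 0,"y": 0,"z": 0,"ax": 0,"ay": 0,"az": 0,"fingers": 0.028},
    {"x": 0,"y": 0,"z": 0,"ax": 0,"ay": 0,"az": 0,"fingers": 0.028},
    {"x": 0,"y": 0,"z": 0,"ax": 0,"ay": 0,"az": 0,"fingers": 0.028},
    {"x": 0,"y": 0,"z": 0.015,"ax": 0,"ay": 0,"az": 0,"fingers": 0.028},
    {"x": 0,"y": 0,"z": 0.035,"ax": 0,"ay": 0,"az": 0,"fingers": 0.028},
    {"x": 0,"y": 0,"z": 0.06,"ax": 0,"ay": 0,"az": 0,"fingers": 0.028},
    {"x": 0,"y": 0,"z": 0.09,"ax": 0,"ay": 0,"az": 0,"fingers": 0.028},
    {"x": 0.01,"y": -0.03,"z": 0.1,"ax": 0,"ay": 0,"az": -6,"fingers": 0.06},
    {"x": 0.02,"y": -0.065,"z": 0.1,"ax": 0,"ay": 0,"az": -12,"fingers": 0.06},
    {"x": 0.03,"y": -0.1,"z": 0.1,"ax": 0,"ay": 0,"az": -18,"fingers": 0.06},
  ],
)

```text
time_s: 6.25
position: [462.7, 102.2, 263.8]
orientation: [0.0, 0.155, 0.988, 0.001]
ft_force: [0.5, 0.9, -1.2]
gripper_width: 0.702
```

```bash
python3 - <<'E'
from h import *
for c in("top","scene"):
    eyes.read_camera(c)
    for t in("pocket","door_handle","door_face","tamper_center"):print(c,t,[(np.round(d["at"]).tolist(),round(d["confidence"],2)) for d in eyes.pinpoint(c,t)][:5])
im=eyes.read_camera("top");cv2.imwrite("pics/open.png",cv2.resize(im[130:320,220:440],None,fx=3.5,fy=3.1,interpolation=2))
print(door(1.5,105,44),door(1.5,205,-50))
E
```

```text
top pocket [([539.0, 122.0, 85.0], 0.7), ([740.0, 62.0, 1.0], 0.43)]
top door_handle []
top door_face []
top tamper_center [([372.0, -231.0, 42.0], 0.78), ([471.0, -425.0, 38.0], 0.69), ([525.0, -320.0, 41.0], 0.61), ([423.0, -319.0, 40.0], 0.6), ([500.0, -236.0, 38.0], 0.52)]
scene pocket [([541.0, 121.0, 84.0], 0.96), ([669.0, -272.0, 9.0], 0.24)]
scene door_handle [([432.0, 213.0, 154.0], 0.77)]
scene door_face [([524.0, 176.0, 97.0], 0.96), ([736.0, 56.0, -1.0], 0.49)]
scene tamper_center [([525.0, -320.0, 43.0], 0.92), ([503.0, -237.0, 44.0], 0.81), ([374.0, -228.0, 42.0], 0.76), ([472.0, -430.0, 42.0], 0.76), ([426.0, -325.0, 45.0], 0.72)]
[542.52894244 119.25967321] [434.24885035 203.58891877]
```

View pics/open.png

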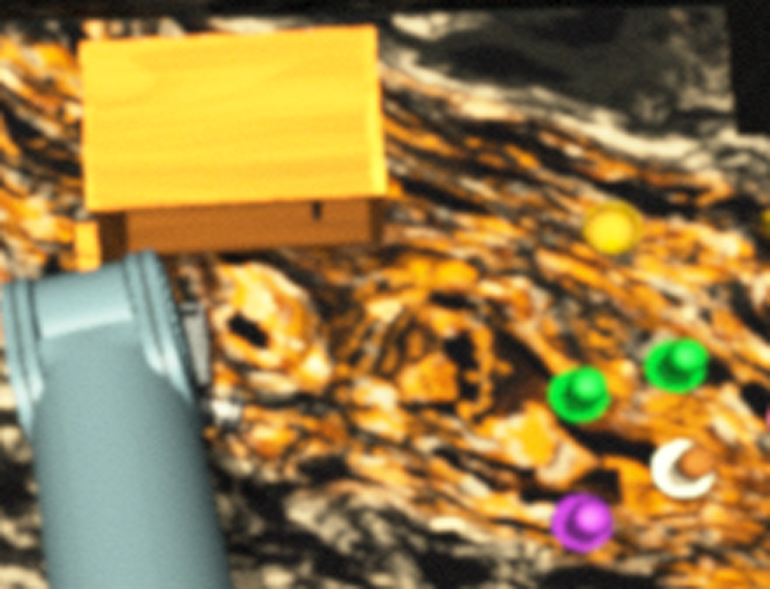

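The door is open and the pocket is at about (540,121); the walnut tamper is at crop pixel (690,465). Next I move over the tamper.

Emit:
send_rows(
  commands=[
    {"x": 0.0,"y": -0.04,"z": 0,"ax": 0,"ay": 0,"az": -6.7,"fingers": 0.06},
    {"x": 0.0,"y": -0.08,"z": 0,"ax": 0,"ay": 0,"az": -13.4,"fingers": 0.06},
    {"x": 0.0,"y": -0.12,"z": 0,"ax": 0,"ay": 0,"az": -20.1,"fingers": 0.06},
    {"x": 0,"y": -0.16,"z": 0,"ax": 0,"ay": 0,"az": -26.8,"fingers": 0.06},
    {"x": -0.005,"y": -0.2,"z": 0,"ax": 0,"ay": 0,"az": -33.5,"fingers": 0.06},
    {"x": -0.01,"y": -0.24,"z": 0,"ax": 0,"ay": 0,"az": -40.2,"fingers": 0.06},
    {"x": -0.015,"y": -0.28,"z": 0,"ax": 0,"ay": 0,"az": -46.9,"fingers": 0.06},
    {"x": -0.02,"y": -0.32,"z": 0,"ax": 0,"ay": 0,"az": -53.6,"fingers": 0.06},
    {"x": -0.025,"y": -0.36,"z": 0,"ax": 0,"ay": 0,"az": -60.3,"fingers": 0.06},
    {"x": -0.032,"y": -0.398,"z": 0,"ax": 0,"ay": 0,"az": -67,"fingers": 0.06},
  ],
)

```text
time_s: 7.63
position: [429.7, -294.9, 262.6]
orientation: [-0.001, 0.674, 0.739, 0.001]
ft_force: [1.0, -0.1, -0.5]
gripper_width: 0.703
```

Emit:
send_rows(
  commands=[
    {"x": -0.005,"y": -0.027,"z": 0,"ax": 0,"ay": 0,"az": 0,"fingers": 0.06},
    {"x": -0.005,"y": -0.027,"z": -0.03,"ax": 0,"ay": 0,"az": 0,"fingers": 0.06},
    {"x": -0.005,"y": -0.027,"z": -0.06,"ax": 0,"ay": 0,"az": 0,"fingers": 0.06},
    {"x": -0.005,"y": -0.027,"z": -0.09,"ax": 0,"ay": 0,"az": 0,"fingers": 0.06},
    {"x": -0.005,"y": -0.027,"z": -0.12,"ax": 0,"ay": 0,"az": 0,"fingers": 0.06},
    {"x": -0.005,"y": -0.027,"z": -0.145,"ax": 0,"ay": 0,"az": 0,"fingers": 0.06},
    {"x": -0.005,"y": -0.027,"z": -0.165,"ax": 0,"ay": 0,"az": 0,"fingers": 0.06},
    {"x": -0.005,"y": -0.027,"z": -0.185,"ax": 0,"ay": 0,"az": 0,"fingers": 0.06},
    {"x": -0.005,"y": -0.027,"z": -0.205,"ax": 0,"ay": 0,"az": 0,"fingers": 0.06},
    {"x": -0.005,"y": -0.027,"z": -0.205,"ax": 0,"ay": 0,"az": 0,"fingers": 0.06},
  ],
)

```text
time_s: 8.47
position: [423.2, -319.9, 54.4]
orientation: [-0.004, 0.673, 0.74, 0.0]
ft_force: [-0.8, 0.1, 0.1]
gripper_width: 0.708
```

```bash
python3 - <<'E'
from h import *
im=eyes.read_camera("scene");a=cv2.resize(im[280:430,260:420],None,fx=3,fy=3,interpolation=2)
cv2.imwrite("pics/tg.png",a)
E
```

```text
(no output)
```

View pics/tg.png

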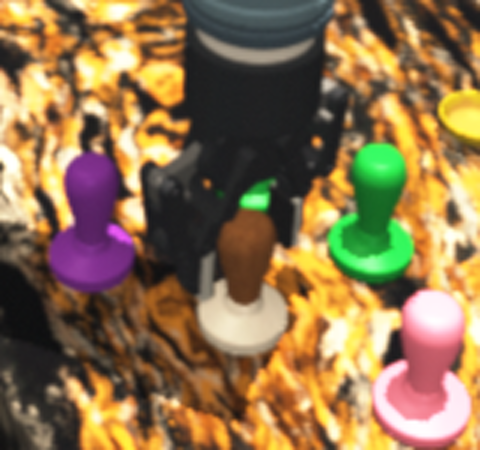

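```bash
python3 - <<'E'
from h import *
print(ray("scene",(260+243/3,280+316/3),15),ray("scene",(260+246/3,280+240/3),62))
for y in(-320,-325,-330):print(y,[(proj("scene",[[425,y,z]])[0]-[260,280])*3 for z in(0,22,60,81)])
c=[eyes.pinpoint("scene","tamper_center")];print([(np.round(d["at"]),round(d["confidence"],2)) for d in c[0]])
im=cv2.imread("pics/scene0.png");r=im[340:410,310:370].astype(int)
im=cv2.imread("pics/top0.png")
m=(im.min(2)>150)[262:300,395:435];v,u=np.nonzero(m);print("foot top",u.min()+395,u.max()+395,v.min()+262,v.max()+262,ray("top",((u.min()+u.max())/2+395,(v.min()+v.max())/2+262),18))
E
```

```text
[ 419.69291194 -330.57065699   15.        ] [ 427.42118229 -319.69835818   62.        ]
-320 [array([238.45013121, 318.99983066]), array([240.01354736, 292.31265667]), array([242.81339643, 244.51984146]), array([244.41741846, 217.13953381])]
-325 [array([243.43653018, 324.38212689]), array([245.07309998, 297.64528037]), array([248.00443928, 249.75562189]), array([249.68407075, 222.3152716 ])]
-330 [array([248.46774929, 329.81280178]), array([250.17873558, 303.02647421]), array([253.24387526, 255.04021252]), array([255.00046788, 227.53989553])]
[(array([ 527., -319.,   41.]), 0.95), (array([ 376., -231.,   38.]), 0.73), (array([ 425., -326.,   43.]), 0.67), (array([ 473., -431.,   44.]), 0.55)]
foot top 406 432 262 289 [ 440.95460589 -331.21185146   18.        ]
```

Emit:
send_rows(
  commands=[
    {"x": 0.002,"y": -0.003,"z": 0.002,"ax": 0,"ay": 0,"az": 0,"fingers": 0.06},
    {"x": 0.002,"y": -0.003,"z": 0.002,"ax": 0,"ay": 0,"az": 0,"fingers": 0},
    {"x": 0.002,"y": -0.003,"z": 0.002,"ax": 0,"ay": 0,"az": 0,"fingers": 0},
    {"x": 0.002,"y": -0.003,"z": 0.002,"ax": 0,"ay": 0,"az": 0,"fingers": 0},
    {"x": 0.002,"y": -0.003,"z": 0.002,"ax": 0,"ay": 0,"az": 0,"fingers": 0},
    {"x": 0.002,"y": -0.003,"z": 0.002,"ax": 0,"ay": 0,"az": 0,"fingers": 0},
    {"x": 0.002,"y": -0.003,"z": 0.002,"ax": 0,"ay": 0,"az": 0,"fingers": 0},
    {"x": 0.002,"y": -0.003,"z": 0.01,"ax": 0,"ay": 0,"az": 0,"fingers": 0},
    {"x": 0.002,"y": -0.003,"z": 0.025,"ax": 0,"ay": 0,"az": 0,"fingers": 0},
    {"x": 0.002,"y": -0.003,"z": 0.05,"ax": 0,"ay": 0,"az": 0,"fingers": 0},
  ],
  grip_force=60,
)

```text
time_s: 9.4
position: [425.1, -323.2, 106.7]
orientation: [-0.004, 0.673, 0.739, 0.0]
ft_force: [0.4, -0.4, -3.4]
gripper_width: 0.37
```

Emit:
send_rows(
  commands=[
    {"x": 0,"y": 0,"z": 0.04,"ax": 0,"ay": 0,"az": 0,"fingers": 0},
    {"x": 0.005,"y": 0.02,"z": 0.075,"ax": 0,"ay": 0,"az": 0,"fingers": 0},
    {"x": 0.015,"y": 0.055,"z": 0.093,"ax": 0,"ay": 0,"az": 0,"fingers": 0},
    {"x": 0.025,"y": 0.094,"z": 0.093,"ax": 0,"ay": 0,"az": 0,"fingers": 0},
    {"x": 0.035,"y": 0.133,"z": 0.093,"ax": 0,"ay": 0,"az": 0,"fingers": 0},
    {"x": 0.045,"y": 0.172,"z": 0.093,"ax": 0,"ay": 0,"az": 0,"fingers": 0},
    {"x": 0.055,"y": 0.211,"z": 0.093,"ax": 0,"ay": 0,"az": 0,"fingers": 0},
    {"x": 0.065,"y": 0.25,"z": 0.093,"ax": 0,"ay": 0,"az": 0,"fingers": 0},
    {"x": 0.075,"y": 0.289,"z": 0.093,"ax": 0,"ay": 0,"az": 0,"fingers": 0},
    {"x": 0.085,"y": 0.32,"z": 0.093,"ax": 0,"ay": 0,"az": 0,"fingers": 0},
  ],
)

```text
time_s: 10.23
position: [509.5, 0.6, 199.9]
orientation: [-0.005, 0.672, 0.74, 0.0]
ft_force: [0.5, -0.1, -3.0]
gripper_width: 0.363
```

```bash
python3 - <<'E'
from h import *
s=get_state();print(np.round(s["position"],1),np.round(s["joint_pos"],2))
for c in("top","scene"):
    eyes.read_camera(c)
    for t in("pocket","tamper_center","door_handle"):print(c,t,[(np.round(d["at"]).tolist(),round(d["confidence"],2)) for d in eyes.pinpoint(c,t)][:6])
im=eyes.read_camera("top");cv2.imwrite("pics/pk.png",np.hstack([cv2.resize(im[180:310,230:360],None,fx=3,fy=3,interpolation=2),cv2.resize(eyes.read_camera("scene")[160:290,240:370],None,fx=3,fy=3,interpolation=2)]))
E
```

```text
[509.5   0.6 199.9] [-0.6   0.42  0.66  1.97 -0.34  0.86  0.34]
top pocket [([541.0, 124.0, 85.0], 0.85)]
top tamper_center [([528.0, -323.0, 43.0], 0.81), ([500.0, -235.0, 43.0], 0.79), ([471.0, -425.0, 38.0], 0.78), ([373.0, -233.0, 43.0], 0.52)]
top door_handle [([432.0, 212.0, 153.0], 0.74)]
scene pocket [([541.0, 121.0, 82.0], 0.64)]
scene tamper_center [([376.0, -232.0, 41.0], 0.95), ([527.0, -319.0, 42.0], 0.83), ([507.0, -0.0, 181.0], 0.79), ([471.0, -432.0, 43.0], 0.61), ([501.0, -240.0, 44.0], 0.57)]
scene door_handle [([435.0, 211.0, 155.0], 0.87), ([522.0, 174.0, 96.0], 0.55)]
```

View pics/pk.png

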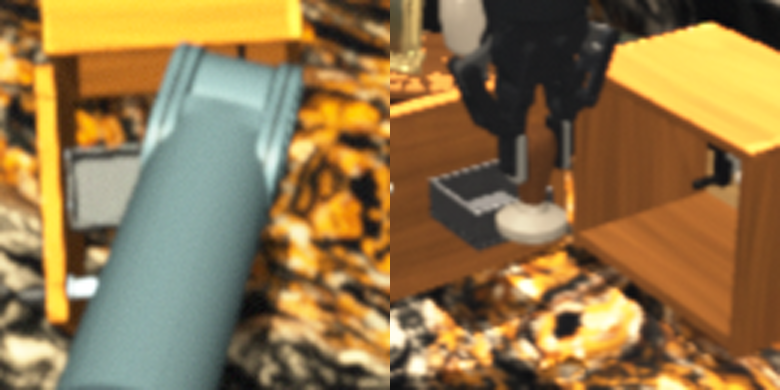

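Emit:
send_rows(
  commands=[
    {"x": 0.008,"y": 0.035,"z": 0,"ax": 0,"ay": 0,"az": 0,"fingers": 0},
    {"x": 0.016,"y": 0.07,"z": 0,"ax": 0,"ay": 0,"az": 0,"fingers": 0},
    {"x": 0.025,"y": 0.1,"z": 0,"ax": 0,"ay": 0,"az": 0,"fingers": 0},
    {"x": 0.0315,"y": 0.1215,"z": 0,"ax": 0,"ay": 0,"az": 0,"fingers": 0},
    {"x": 0.0315,"y": 0.1215,"z": 0,"ax": 0,"ay": 0,"az": 0,"fingers": 0},
    {"x": 0.0315,"y": 0.1215,"z": -0.01,"ax": 0,"ay": 0,"az": 0,"fingers": 0},
    {"x": 0.0315,"y": 0.1215,"z": -0.02,"ax": 0,"ay": 0,"az": 0,"fingers": 0},
    {"x": 0.0315,"y": 0.1215,"z": -0.024,"ax": 0,"ay": 0,"az": 0,"fingers": 0},
    {"x": 0.0315,"y": 0.1215,"z": -0.024,"ax": 0,"ay": 0,"az": 0,"fingers": 0},
    {"x": 0.0315,"y": 0.1215,"z": -0.024,"ax": 0,"ay": 0,"az": 0,"fingers": 0},
  ],
)

```text
time_s: 11.57
position: [540.8, 115.8, 175.3]
orientation: [-0.004, 0.675, 0.738, -0.001]
ft_force: [-0.5, 1.2, -3.9]
gripper_width: 0.367
```

```bash
python3 - <<'E'
from h import *
s=get_state();p=s["position"];print(np.round(p,1),np.round(s["ft_force"],1))
im=eyes.read_camera("scene")
a=cv2.resize(im[165:275,230:350],None,fx=5,fy=5,interpolation=2)
cv2.imwrite("pics/ab.png",a)
# tamper foot expected and pocket rim expected in crop coordinates
print("foot mid",(proj("scene",[[p[0],p[1],p[2]-56.5+11]])-[230,165])*5)
print([((proj("scene",[[*door(1.53,105+i*34,44+j*34),115]])[0]-[230,165])*5).round() for i,j in((-1,-1),(1,-1),(1,1),(-1,1))])
E
```

```text
[540.8 115.8 175.3] [-0.5  1.2 -3.9]
foot mid [[223.26242139 258.83589682]]
[array([237., 240.]), array([125., 273.]), array([197., 324.]), array([312., 287.])]
```

View pics/ab.png

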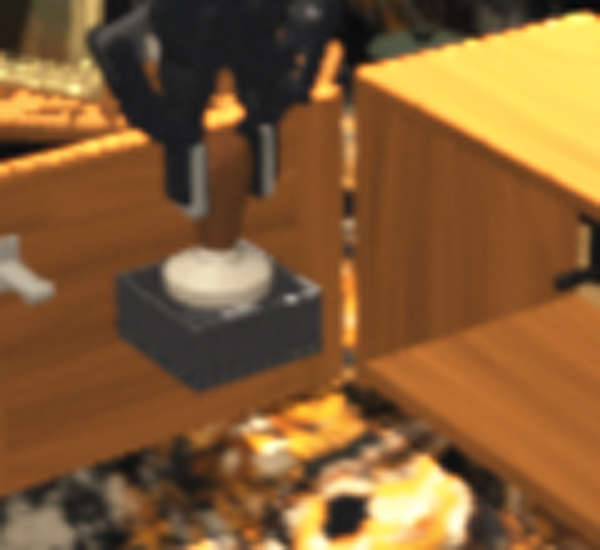

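```bash
python3 - <<'E'
from h import *
s=get_state();p=s["position"];print(np.round(p,2),np.round(s["joint_pos"],3),np.round(s["tau"],1))
im=eyes.read_camera("scene")
hsv=cv2.cvtColor(im,cv2.COLOR_BGR2HSV)
m=((hsv[...,1]<90)&(hsv[...,2]>95)).astype(np.uint8);m[:213]=0;m[230:]=0;m[:,:258]=0;m[:,290:]=0
n,l,st,ce=cv2.connectedComponentsWithStats(m);k=1+np.argmax(st[1:,4]);print("obs",st[k],ce[k])
def cyl(x,y,zb):
    a=np.linspace(0,6.28,60);P=[[x+r*np.cos(t),y+r*np.sin(t),zb+z] for z,r in((0,27),(14,27)) for t in a]
    q=proj("scene",P);return q.min(0).round(1),q.max(0).round(1)
for y in(105,110,115.8,120):
  for zb in(112,119):print(y,zb,cyl(p[0],y,zb))
E
```

```text
[541.23 116.15 175.73] [-0.744  0.527  0.606  1.88  -0.396  0.86   0.153] [  0.1 -47.4   9.3 -21.3  -0.    0.1   0. ]
obs [262 213  23  16 247] [273.4534413  220.11336032]
105 112 (array([266.1, 215. ]), array([288. , 229.8]))
105 119 (array([265.9, 212.5]), array([288. , 227.2]))
110 112 (array([265.1, 214.3]), array([287., 229.]))
110 119 (array([265. , 211.8]), array([286.9, 226.4]))
115.8 112 (array([264. , 213.4]), array([285.8, 228. ]))
115.8 119 (array([263.9, 210.9]), array([285.7, 225.5]))
120 112 (array([263.2, 212.8]), array([284.9, 227.4]))
120 119 (array([263.1, 210.3]), array([284.9, 224.9]))
```

Emit:
send_rows(
  commands=[
    {"x": 0,"y": 0.0,"z": 0.01,"ax": 0,"ay": 0,"az": 0,"fingers": 0},
    {"x": 0,"y": 0.0,"z": 0.01,"ax": 0,"ay": 0,"az": 0,"fingers": 0},
    {"x": 0,"y": 0.003,"z": 0.01,"ax": 0,"ay": 0,"az": 0,"fingers": 0},
    {"x": 0,"y": 0.006,"z": 0.01,"ax": 0,"ay": 0,"az": 0,"fingers": 0},
    {"x": 0,"y": 0.006,"z": 0.01,"ax": 0,"ay": 0,"az": 0,"fingers": 0},
    {"x": 0,"y": 0.006,"z": 0.01,"ax": 0,"ay": 0,"az": 0,"fingers": 0},
    {"x": 0,"y": 0.006,"z": 0.01,"ax": 0,"ay": 0,"az": 0,"fingers": 0},
    {"x": 0,"y": 0.006,"z": 0.01,"ax": 0,"ay": 0,"az": 0,"fingers": 0},
    {"x": 0,"y": 0.006,"z": 0.01,"ax": 0,"ay": 0,"az": 0,"fingers": 0},
    {"x": 0,"y": 0.006,"z": 0.01,"ax": 0,"ay": 0,"az": 0,"fingers": 0},
  ],
)

```text
time_s: 12.5
position: [541.4, 122.3, 185.9]
orientation: [-0.004, 0.675, 0.738, 0.0]
ft_force: [0.3, -0.3, -3.6]
gripper_width: 0.363
```

```bash
python3 - <<'E'
from h import *
s=get_state();p=s["position"];print(np.round(p,2),np.round(s["ft_force"],2),np.round(s["ft_torque"],2))
for c in("top","scene"):
    eyes.read_camera(c)
    for t in("pocket","tamper_center","door_handle","door_face"):print(c,t,[(np.round(d["at"]).tolist(),round(d["confidence"],2)) for d in eyes.pinpoint(c,t) if d["at"][1]>50])
E
```

```text
[541.43 122.31 185.92] [ 0.32 -0.35 -3.58] [-0.02  0.01  0.09]
top pocket [([541.0, 122.0, 88.0], 0.62)]
top tamper_center [([535.0, 126.0, 165.0], 0.49)]
top door_handle []
top door_face []
scene pocket [([538.0, 124.0, 84.0], 0.57)]
scene tamper_center [([540.0, 121.0, 168.0], 0.82)]
scene door_handle [([432.0, 216.0, 152.0], 0.79)]
scene door_face [([524.0, 174.0, 95.0], 0.68)]
```

Emit:
send_rows(
  commands=[
    {"x": 0,"y": 0,"z": -0.005,"ax": 0,"ay": 0,"az": 0,"fingers": 0},
    {"x": 0,"y": 0,"z": -0.01,"ax": 0,"ay": 0,"az": 0,"fingers": 0},
    {"x": 0,"y": 0,"z": -0.015,"ax": 0,"ay": 0,"az": 0,"fingers": 0},
    {"x": 0,"y": 0,"z": -0.02,"ax": 0,"ay": 0,"az": 0,"fingers": 0},
    {"x": 0,"y": 0,"z": -0.024,"ax": 0,"ay": 0,"az": 0,"fingers": 0},
    {"x": 0,"y": 0,"z": -0.028,"ax": 0,"ay": 0,"az": 0,"fingers": 0},
    {"x": 0,"y": 0,"z": -0.032,"ax": 0,"ay": 0,"az": 0,"fingers": 0},
    {"x": 0,"y": 0,"z": -0.036,"ax": 0,"ay": 0,"az": 0,"fingers": 0},
    {"x": 0,"y": 0,"z": -0.036,"ax": 0,"ay": 0,"az": 0,"fingers": 0},
    {"x": 0,"y": 0,"z": -0.036,"ax": 0,"ay": 0,"az": 0,"fingers": 0},
  ],
)

```text
time_s: 13.83
position: [541.3, 122.4, 149.8]
orientation: [-0.004, 0.675, 0.738, 0.0]
ft_force: [-0.4, 0.3, -3.4]
gripper_width: 0.361
```

Emit:
send_rows(
  commands=[
    {"x": 0,"y": 0,"z": -0.001,"ax": 0,"ay": 0,"az": 0,"fingers": 0},
    {"x": 0,"y": 0,"z": -0.002,"ax": 0,"ay": 0,"az": 0,"fingers": 0},
    {"x": 0,"y": 0,"z": -0.003,"ax": 0,"ay": 0,"az": 0,"fingers": 0},
    {"x": 0,"y": 0,"z": -0.004,"ax": 0,"ay": 0,"az": 0,"fingers": 0},
    {"x": 0,"y": 0,"z": -0.005,"ax": 0,"ay": 0,"az": 0,"fingers": 0},
    {"x": 0,"y": 0,"z": -0.006,"ax": 0,"ay": 0,"az": 0,"fingers": 0},
    {"x": 0,"y": 0,"z": -0.007,"ax": 0,"ay": 0,"az": 0,"fingers": 0},
    {"x": 0,"y": 0,"z": -0.008,"ax": 0,"ay": 0,"az": 0,"fingers": 0},
    {"x": 0,"y": 0,"z": -0.008,"ax": 0,"ay": 0,"az": 0,"fingers": 0},
    {"x": 0,"y": 0,"z": -0.008,"ax": 0,"ay": 0,"az": 0,"fingers": 0},
  ],
)

```text
time_s: 14.67
position: [542.5, 121.3, 145.6]
orientation: [-0.004, 0.675, 0.738, 0.001]
ft_force: [-12.4, -4.5, 35.2]
gripper_width: 0.363
```

Emit:
send_rows(
  commands=[
    {"x": -0.001,"y": 0.001,"z": 0.002,"ax": 0,"ay": 0,"az": 0,"fingers": 0},
    {"x": -0.001,"y": 0.001,"z": 0.002,"ax": 0,"ay": 0,"az": 0,"fingers": 0},
    {"x": -0.001,"y": 0.001,"z": 0.002,"ax": 0,"ay": 0,"az": 0,"fingers": 0.06},
    {"x": -0.001,"y": 0.001,"z": 0.002,"ax": 0,"ay": 0,"az": 0,"fingers": 0.06},
    {"x": -0.001,"y": 0.001,"z": 0.002,"ax": 0,"ay": 0,"az": 0,"fingers": 0.06},
    {"x": -0.001,"y": 0.001,"z": 0.002,"ax": 0,"ay": 0,"az": 0,"fingers": 0.06},
    {"x": -0.001,"y": 0.001,"z": 0.015,"ax": 0,"ay": 0,"az": 0,"fingers": 0.06},
    {"x": -0.001,"y": 0.001,"z": 0.035,"ax": 0,"ay": 0,"az": 0,"fingers": 0.06},
    {"x": -0.001,"y": 0.001,"z": 0.065,"ax": 0,"ay": 0,"az": 0,"fingers": 0.06},
    {"x": -0.001,"y": 0.001,"z": 0.1,"ax": 0,"ay": 0,"az": 0,"fingers": 0.06},
  ],
)

```text
time_s: 15.5
position: [540.4, 121.9, 246.3]
orientation: [-0.004, 0.675, 0.738, -0.0]
ft_force: [0.9, -0.5, 0.9]
gripper_width: 0.704
```

```bash
python3 - <<'E'
from h import *
s=get_state();p=s["position"];print(np.round(p,2),np.round(s["ft_force"],2),np.round(s["joint_pos"],2))
im=eyes.read_camera("scene")
for t in("tamper_center","door_handle","door_face","pocket"):print(t,[(np.round(d["at"]).tolist(),round(d["confidence"],2)) for d in eyes.pinpoint("scene",t) if d["at"][1]>50])
cv2.imwrite("pics/pl.png",cv2.resize(im[140:280,220:360],None,fx=4,fy=4,interpolation=2))
E
```

```text
[540.45 121.87 246.35] [ 0.87 -0.49  0.87] [-0.8   0.43  0.66  1.82 -0.32  1.    0.08]
tamper_center [([539.0, 121.0, 130.0], 0.8), ([640.0, 169.0, 103.0], 0.41)]
door_handle [([431.0, 210.0, 152.0], 0.75)]
door_face []
pocket [([542.0, 121.0, 81.0], 0.55)]
```

View pics/pl.png

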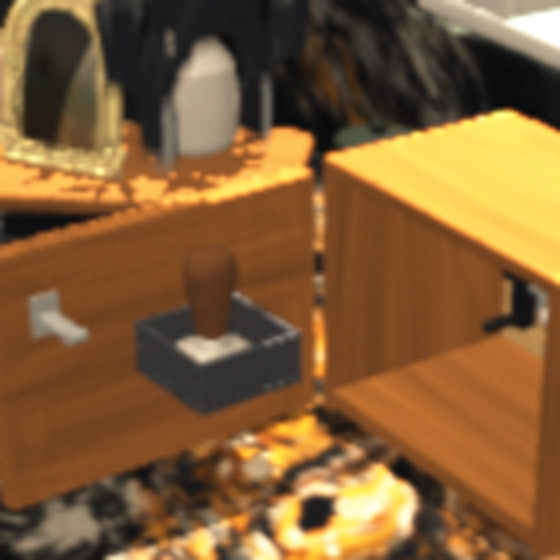

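Emit:
send_rows(
  commands=[
    {"x": -0.027,"y": 0.022,"z": 0.005,"ax": 0,"ay": 0,"az": 0,"fingers": 0.05},
    {"x": -0.054,"y": 0.044,"z": 0.005,"ax": 0,"ay": 0,"az": 0,"fingers": 0.05},
    {"x": -0.081,"y": 0.066,"z": 0.005,"ax": 0,"ay": 0,"az": 0,"fingers": 0.05},
    {"x": -0.108,"y": 0.087,"z": 0.005,"ax": 0,"ay": 0,"az": 0,"fingers": 0.05},
    {"x": -0.108,"y": 0.087,"z": 0.0,"ax": 0,"ay": 0,"az": 0,"fingers": 0.05},
    {"x": -0.108,"y": 0.087,"z": -0.01,"ax": 0,"ay": 0,"az": 0,"fingers": 0.05},
    {"x": -0.108,"y": 0.087,"z": -0.03,"ax": 0,"ay": 0,"az": 0,"fingers": 0.05},
    {"x": -0.108,"y": 0.087,"z": -0.05,"ax": 0,"ay": 0,"az": 0,"fingers": 0.05},
    {"x": -0.108,"y": 0.087,"z": -0.07,"ax": 0,"ay": 0,"az": 0,"fingers": 0.05},
    {"x": -0.108,"y": 0.087,"z": -0.084,"ax": 0,"ay": 0,"az": 0,"fingers": 0.05},
  ],
)

```text
time_s: 16.58
position: [432.9, 207.4, 159.1]
orientation: [-0.004, 0.676, 0.737, -0.0]
ft_force: [0.1, -0.3, 0.2]
gripper_width: 0.582
```

```bash
python3 - <<'E'
from h import *
s=get_state();p=s["position"];print(np.round(p,2),np.round(s["ft_force"],2),np.round(s["joint_pos"],2))
im=eyes.read_camera("scene")
for t in("door_handle","door_face","pocket"):print(t,[(np.round(d["at"]).tolist(),round(d["confidence"],2)) for d in eyes.pinpoint("scene",t) if d["at"][1]>50])
im=eyes.read_camera("top")
for t in("door_handle","door_face","pocket"):print(t,[(np.round(d["at"]).tolist(),round(d["confidence"],2)) for d in eyes.pinpoint("top",t) if d["at"][1]>50])
E
```

```text
[432.95 207.39 159.13] [ 0.07 -0.3   0.17] [-1.01  0.43  0.59  2.07 -0.36  0.74 -0.1 ]
door_handle [([430.0, 209.0, 155.0], 0.7), ([736.0, 55.0, -2.0], 0.18)]
door_face [([523.0, 173.0, 94.0], 0.57), ([642.0, 174.0, 98.0], 0.4)]
pocket [([542.0, 120.0, 85.0], 0.95), ([538.0, 122.0, 129.0], 0.51)]
door_handle [([430.0, 208.0, 152.0], 0.85)]
door_face [([519.0, 173.0, 92.0], 0.87)]
pocket [([542.0, 120.0, 85.0], 0.56)]
```

Both cameras agree on the handle position, so I close the fingers on it.

Emit:
send_rows(
  commands=[
    {"x": 0,"y": 0,"z": 0.003,"ax": 0,"ay": 0,"az": 0,"fingers": 0},
    {"x": 0,"y": 0,"z": 0.003,"ax": 0,"ay": 0,"az": 0,"fingers": 0},
    {"x": 0,"y": 0,"z": 0.003,"ax": 0,"ay": 0,"az": 0,"fingers": 0},
    {"x": 0,"y": 0,"z": 0.003,"ax": 0,"ay": 0,"az": 0,"fingers": 0},
    {"x": 0,"y": 0,"z": 0.003,"ax": 0,"ay": 0,"az": 0,"fingers": 0},
    {"x": 0,"y": 0,"z": 0.003,"ax": 0,"ay": 0,"az": 0,"fingers": 0},
    {"x": 0,"y": 0,"z": 0.003,"ax": 0,"ay": 0,"az": 0,"fingers": 0},
    {"x": 0,"y": 0,"z": 0.003,"ax": 0,"ay": 0,"az": 0,"fingers": 0},
    {"x": 0,"y": 0,"z": 0.003,"ax": 0,"ay": 0,"az": 0,"fingers": 0},
    {"x": 0,"y": 0,"z": 0.003,"ax": 0,"ay": 0,"az": 0,"fingers": 0},
  ],
  grip_force=60,
)

```text
time_s: 17.82
position: [433.7, 210.0, 166.2]
orientation: [-0.004, 0.675, 0.738, 0.002]
ft_force: [-3.3, 0.1, 8.2]
gripper_width: 0.095
```

```bash
python3 - <<'E'
from h import *
s=get_state();p=s["position"][:2];print(np.round(s["position"],1),s["gripper_width"],np.round(s["ft_force"],1))
H=np.array([643,172.8]);r=np.hypot(*(np.array(p)-H));print("radius",r,"expect",np.hypot(205,50))
ts=np.arange(1.0,1.7,.005);t0=min(ts,key=lambda t:np.hypot(*(door(t,205,-50)-p)));print("theta",t0,door(t0,205,-50))
for a in(t0,t0-.7):
    print([(round(t,2),*[int(v) for v in (door(t,205,-50)-door(a,205,-50)).round()],round(np.degrees(a-t),1)) for t in a-np.arange(.07,.71,.07)])
E
```

```text
[433.7 210.  166.2] 0.09520387543996123 [-3.3  0.1  8.2]
radius 212.53856969105212 expect 211.00947846009194
theta 1.5299999999999887 [435.26631034 209.83665995]
[(np.float64(1.46), -2, -15, np.float64(4.0)), (np.float64(1.39), -3, -29, np.float64(8.0)), (np.float64(1.32), -3, -44, np.float64(12.0)), (np.float64(1.25), -2, -59, np.float64(16.0)), (np.float64(1.18), 0, -73, np.float64(20.1)), (np.float64(1.11), 3, -88, np.float64(24.1)), (np.float64(1.04), 7, -102, np.float64(28.1)), (np.float64(0.97), 12, -116, np.float64(32.1)), (np.float64(0.9), 18, -129, np.float64(36.1)), (np.float64(0.83), 25, -143, np.float64(40.1))]
[(np.float64(0.76), 8, -13, np.float64(4.0)), (np.float64(0.69), 17, -24, np.float64(8.0)), (np.float64(0.62), 26, -36, np.float64(12.0)), (np.float64(0.55), 36, -46, np.float64(16.0)), (np.float64(0.48), 47, -56, np.float64(20.1)), (np.float64(0.41), 59, -65, np.float64(24.1)), (np.float64(0.34), 71, -74, np.float64(28.1)), (np.float64(0.27), 84, -81, np.float64(32.1)), (np.float64(0.2), 97, -87, np.float64(36.1)), (np.float64(0.13), 111, -93, np.float64(40.1))]
```

Emit:
send_rows(
  commands=[
    {"x": -0.002,"y": -0.015,"z": 0,"ax": 0,"ay": 0,"az": 4,"fingers": 0},
    {"x": -0.003,"y": -0.029,"z": 0,"ax": 0,"ay": 0,"az": 8,"fingers": 0},
    {"x": -0.003,"y": -0.044,"z": 0,"ax": 0,"ay": 0,"az": 12,"fingers": 0},
    {"x": -0.002,"y": -0.059,"z": 0,"ax": 0,"ay": 0,"az": 16,"fingers": 0},
    {"x": 0,"y": -0.073,"z": 0,"ax": 0,"ay": 0,"az": 20,"fingers": 0},
    {"x": 0.003,"y": -0.088,"z": 0,"ax": 0,"ay": 0,"az": 24,"fingers": 0},
    {"x": 0.007,"y": -0.102,"z": 0,"ax": 0,"ay": 0,"az": 28,"fingers": 0},
    {"x": 0.012,"y": -0.116,"z": 0,"ax": 0,"ay": 0,"az": 32,"fingers": 0},
    {"x": 0.018,"y": -0.129,"z": 0,"ax": 0,"ay": 0,"az": 36,"fingers": 0},
    {"x": 0.025,"y": -0.143,"z": 0,"ax": 0,"ay": 0,"az": 40,"fingers": 0},
  ],
)

```text
time_s: 18.65
position: [459.0, 66.7, 166.3]
orientation: [-0.005, 0.38, 0.925, 0.001]
ft_force: [4.4, 2.3, -4.1]
gripper_width: 0.09
```

Emit:
send_rows(
  commands=[
    {"x": 0.008,"y": -0.013,"z": 0,"ax": 0,"ay": 0,"az": 4,"fingers": 0},
    {"x": 0.017,"y": -0.024,"z": 0,"ax": 0,"ay": 0,"az": 8,"fingers": 0},
    {"x": 0.026,"y": -0.036,"z": 0,"ax": 0,"ay": 0,"az": 12,"fingers": 0},
    {"x": 0.036,"y": -0.046,"z": 0,"ax": 0,"ay": 0,"az": 16,"fingers": 0},
    {"x": 0.047,"y": -0.056,"z": 0,"ax": 0,"ay": 0,"az": 20,"fingers": 0},
    {"x": 0.059,"y": -0.065,"z": 0,"ax": 0,"ay": 0,"az": 24,"fingers": 0},
    {"x": 0.071,"y": -0.074,"z": 0,"ax": 0,"ay": 0,"az": 28,"fingers": 0},
    {"x": 0.084,"y": -0.081,"z": 0,"ax": 0,"ay": 0,"az": 32,"fingers": 0},
    {"x": 0.097,"y": -0.087,"z": 0,"ax": 0,"ay": 0,"az": 36,"fingers": 0},
    {"x": 0.104,"y": -0.09,"z": 0,"ax": 0,"ay": 0,"az": 40,"fingers": 0},
  ],
)

```text
time_s: 19.48
position: [564.4, -24.2, 166.3]
orientation: [-0.004, 0.04, 0.999, -0.001]
ft_force: [1.6, 0.5, 0.9]
gripper_width: 0.094
```

```bash
python3 - <<'E'
from h import *
s=get_state();p=np.array(s["position"][:2]);print(np.round(s["position"],1),np.round(s["ft_force"],1))
im=eyes.read_camera("scene");print([(np.round(d["at"]).tolist(),round(d["confidence"],2)) for d in eyes.pinpoint("scene","door_handle")])
ts=np.arange(-.1,1,.002);t0=min(ts,key=lambda t:np.hypot(*(door(t,205,-50)-p)));print(t0,door(t0,205,-50),door(0,205,-50))
E
```

```text
[564.4 -24.2 166.3] [1.6 0.5 0.9]
[([568.0, -22.0, 155.0], 0.56)]
0.16200000000000023 [564.88286169 -23.21712349] [597.52173571 -33.25030327]
```

Emit:
send_rows(
  commands=[
    {"x": 0.002,"y": -0.001,"z": 0,"ax": 0,"ay": 0,"az": 0.5,"fingers": 0},
    {"x": 0.004,"y": -0.001,"z": 0,"ax": 0,"ay": 0,"az": 1,"fingers": 0},
    {"x": 0.006,"y": -0.002,"z": 0,"ax": 0,"ay": 0,"az": 1.5,"fingers": 0},
    {"x": 0.008,"y": -0.002,"z": 0,"ax": 0,"ay": 0,"az": 2,"fingers": 0},
    {"x": 0.01,"y": -0.003,"z": 0,"ax": 0,"ay": 0,"az": 2.5,"fingers": 0},
    {"x": 0.012,"y": -0.004,"z": 0,"ax": 0,"ay": 0,"az": 3,"fingers": 0},
    {"x": 0.014,"y": -0.004,"z": 0,"ax": 0,"ay": 0,"az": 3.5,"fingers": 0},
    {"x": 0.016,"y": -0.005,"z": 0,"ax": 0,"ay": 0,"az": 4,"fingers": 0},
    {"x": 0.018,"y": -0.006,"z": 0,"ax": 0,"ay": 0,"az": 4.5,"fingers": 0},
    {"x": 0.018,"y": -0.006,"z": 0,"ax": 0,"ay": 0,"az": 4.5,"fingers": 0},
  ],
)

```text
time_s: 20.42
position: [582.6, -30.3, 166.3]
orientation: [-0.004, 0.002, 1.0, -0.001]
ft_force: [-1.5, -3.8, 1.6]
gripper_width: 0.093
```

Emit:
send_rows(
  commands=[
    {"x": 0.001,"y": 0,"z": 0,"ax": 0,"ay": 0,"az": 0,"fingers": 0},
    {"x": 0.002,"y": 0,"z": 0,"ax": 0,"ay": 0,"az": 0,"fingers": 0},
    {"x": 0.003,"y": 0,"z": 0,"ax": 0,"ay": 0,"az": 0,"fingers": 0},
    {"x": 0.004,"y": -0.001,"z": 0,"ax": 0,"ay": 0,"az": 0,"fingers": 0},
    {"x": 0.005,"y": -0.001,"z": 0,"ax": 0,"ay": 0,"az": 0,"fingers": 0},
    {"x": 0.006,"y": -0.001,"z": 0,"ax": 0,"ay": 0,"az": 0,"fingers": 0},
    {"x": 0.006,"y": -0.001,"z": 0,"ax": 0,"ay": 0,"az": 0,"fingers": 0},
    {"x": 0.006,"y": -0.001,"z": 0,"ax": 0,"ay": 0,"az": 0,"fingers": 0},
    {"x": 0.006,"y": -0.001,"z": 0,"ax": 0,"ay": 0,"az": 0,"fingers": 0},
    {"x": 0.006,"y": -0.001,"z": 0,"ax": 0,"ay": 0,"az": 0,"fingers": 0},
  ],
)

```text
time_s: 21.25
position: [588.1, -31.7, 166.3]
orientation: [-0.004, 0.002, 1.0, -0.001]
ft_force: [-2.3, -3.6, 4.4]
gripper_width: 0.091
```

Emit:
send_rows(
  commands=[
    {"x": 0.001,"y": 0,"z": 0,"ax": 0,"ay": 0,"az": 0,"fingers": 0},
    {"x": 0.001,"y": 0,"z": 0,"ax": 0,"ay": 0,"az": 0,"fingers": 0},
    {"x": 0.002,"y": 0,"z": 0,"ax": 0,"ay": 0,"az": 0,"fingers": 0},
    {"x": 0.002,"y": 0,"z": 0,"ax": 0,"ay": 0,"az": 0,"fingers": 0},
    {"x": 0.003,"y": 0,"z": 0,"ax": 0,"ay": 0,"az": 0,"fingers": 0},
    {"x": 0.003,"y": 0,"z": 0,"ax": 0,"ay": 0,"az": 0,"fingers": 0},
    {"x": 0.004,"y": 0,"z": 0,"ax": 0,"ay": 0,"az": 0,"fingers": 0},
    {"x": 0.004,"y": 0,"z": 0,"ax": 0,"ay": 0,"az": 0,"fingers": 0},
    {"x": 0.004,"y": 0,"z": 0,"ax": 0,"ay": 0,"az": 0,"fingers": 0},
    {"x": 0.004,"y": 0,"z": 0,"ax": 0,"ay": 0,"az": 0,"fingers": 0},
  ],
)

```text
time_s: 22.08
position: [591.0, -32.4, 166.2]
orientation: [-0.005, 0.002, 1.0, -0.001]
ft_force: [-5.7, -5.7, 4.4]
gripper_width: 0.091
```

Emit:
send_rows(
  commands=[
    {"x": 0.001,"y": 0,"z": 0,"ax": 0,"ay": 0,"az": 0,"fingers": 0},
    {"x": 0.001,"y": 0,"z": 0,"ax": 0,"ay": 0,"az": 0,"fingers": 0},
    {"x": 0.0015,"y": 0,"z": 0,"ax": 0,"ay": 0,"az": 0,"fingers": 0},
    {"x": 0.0015,"y": 0,"z": 0,"ax": 0,"ay": 0,"az": 0,"fingers": 0},
    {"x": 0.002,"y": 0,"z": 0,"ax": 0,"ay": 0,"az": 0,"fingers": 0},
    {"x": 0.002,"y": 0,"z": 0,"ax": 0,"ay": 0,"az": 0,"fingers": 0},
    {"x": 0.0025,"y": 0,"z": 0,"ax": 0,"ay": 0,"az": 0,"fingers": 0},
    {"x": 0.0025,"y": 0,"z": 0,"ax": 0,"ay": 0,"az": 0,"fingers": 0},
    {"x": 0.003,"y": 0,"z": 0,"ax": 0,"ay": 0,"az": 0,"fingers": 0},
    {"x": 0.003,"y": 0,"z": 0,"ax": 0,"ay": 0,"az": 0,"fingers": 0},
  ],
)

```text
time_s: 22.92
position: [592.7, -32.8, 166.2]
orientation: [-0.007, 0.002, 1.0, -0.002]
ft_force: [-7.6, -3.9, 6.5]
gripper_width: 0.09
```

Emit:
send_rows(
  commands=[
    {"x": 0.0015,"y": 0,"z": 0,"ax": 0,"ay": 0,"az": 0,"fingers": 0},
    {"x": 0.0015,"y": 0,"z": 0,"ax": 0,"ay": 0,"az": 0,"fingers": 0},
    {"x": 0.002,"y": 0,"z": 0,"ax": 0,"ay": 0,"az": 0,"fingers": 0},
    {"x": 0.002,"y": 0,"z": 0,"ax": 0,"ay": 0,"az": 0,"fingers": 0},
    {"x": 0.0025,"y": 0,"z": 0,"ax": 0,"ay": 0,"az": 0,"fingers": 0},
    {"x": 0.0025,"y": 0,"z": 0,"ax": 0,"ay": 0,"az": 0,"fingers": 0},
    {"x": 0.003,"y": 0,"z": 0,"ax": 0,"ay": 0,"az": 0,"fingers": 0},
    {"x": 0.003,"y": 0,"z": 0,"ax": 0,"ay": 0,"az": 0,"fingers": 0},
    {"x": 0.0035,"y": 0,"z": 0,"ax": 0,"ay": 0,"az": 0,"fingers": 0},
    {"x": 0.0035,"y": 0,"z": 0,"ax": 0,"ay": 0,"az": 0,"fingers": 0},
  ],
)

```text
time_s: 23.75
position: [594.5, -33.2, 166.2]
orientation: [-0.009, 0.002, 1.0, -0.002]
ft_force: [-8.0, -3.4, 8.0]
gripper_width: 0.089
```

Emit:
send_rows(
  commands=[
    {"x": 0.0015,"y": 0,"z": 0,"ax": 0,"ay": 0,"az": 0,"fingers": 0},
    {"x": 0.002,"y": 0,"z": 0,"ax": 0,"ay": 0,"az": 0,"fingers": 0},
    {"x": 0.002,"y": 0,"z": 0,"ax": 0,"ay": 0,"az": 0,"fingers": 0},
    {"x": 0.0025,"y": 0,"z": 0,"ax": 0,"ay": 0,"az": 0,"fingers": 0},
    {"x": 0.0025,"y": 0,"z": 0,"ax": 0,"ay": 0,"az": 0,"fingers": 0},
    {"x": 0.003,"y": 0,"z": 0,"ax": 0,"ay": 0,"az": 0,"fingers": 0},
    {"x": 0.003,"y": 0,"z": 0,"ax": 0,"ay": 0,"az": 0,"fingers": 0},
    {"x": 0.0035,"y": 0,"z": 0,"ax": 0,"ay": 0,"az": 0,"fingers": 0},
    {"x": 0.0035,"y": 0,"z": 0,"ax": 0,"ay": 0,"az": 0,"fingers": 0},
    {"x": 0.0035,"y": 0,"z": 0,"ax": 0,"ay": 0,"az": 0,"fingers": 0},
  ],
)

```text
time_s: 24.58
position: [596.6, -33.6, 166.3]
orientation: [-0.01, 0.002, 1.0, -0.002]
ft_force: [-6.8, -4.2, 7.5]
gripper_width: 0.094
```

Emit:
send_rows(
  commands=[
    {"x": 0.0015,"y": 0,"z": 0,"ax": 0,"ay": 0,"az": 0,"fingers": 0},
    {"x": 0.0015,"y": 0,"z": 0,"ax": 0,"ay": 0,"az": 0,"fingers": 0},
    {"x": 0.002,"y": 0,"z": 0,"ax": 0,"ay": 0,"az": 0,"fingers": 0},
    {"x": 0.002,"y": 0,"z": 0,"ax": 0,"ay": 0,"az": 0,"fingers": 0},
    {"x": 0.0025,"y": 0,"z": 0,"ax": 0,"ay": 0,"az": 0,"fingers": 0},
    {"x": 0.0025,"y": 0,"z": 0,"ax": 0,"ay": 0,"az": 0,"fingers": 0},
    {"x": 0.003,"y": 0,"z": 0,"ax": 0,"ay": 0,"az": 0,"fingers": 0},
    {"x": 0.003,"y": 0,"z": 0,"ax": 0,"ay": 0,"az": 0,"fingers": 0},
    {"x": 0.003,"y": 0,"z": 0,"ax": 0,"ay": 0,"az": 0,"fingers": 0},
    {"x": 0.003,"y": 0,"z": 0,"ax": 0,"ay": 0,"az": 0,"fingers": 0},
  ],
)

```text
time_s: 25.42
position: [597.3, -33.8, 166.3]
orientation: [-0.013, 0.002, 1.0, -0.002]
ft_force: [-9.6, -3.1, 9.9]
gripper_width: 0.089
```

```bash
python3 - <<'E'
from h import *
for c in("top","scene"):
    im=eyes.read_camera(c)
    for t in("door_handle","door_face"):print(c,t,[(np.round(d["at"],1).tolist(),round(d["confidence"],2)) for d in eyes.pinpoint(c,t)])
cv2.imwrite("pics/cl.png",cv2.resize(im[150:290,270:420],None,fx=4,fy=4,interpolation=2))
a=cv2.imread("pics/grip.png");
E
```

```text
top door_handle []
top door_face [([633.3, 55.2, 99.3], 0.87)]
scene door_handle [([600.0, -29.7, 152.7], 0.96)]
scene door_face [([635.5, 51.7, 94.5], 0.61)]
```

View pics/cl.png

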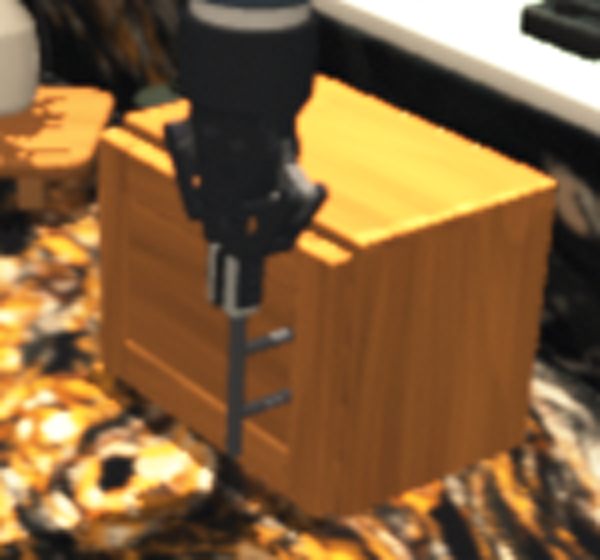

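```bash
cat >> h.py <<'E'
def shift(im0,im1,th=0):
    # door displacement at free edge/handle vs first picture: ECC translation of the handle's lower part and door edge
    out=[]
    for (u0,u1,v0,v1) in((318,345,228,268),(340,362,212,255)):
        g0=cv2.cvtColor(im0,6)[v0:v1,u0:u1].astype(np.float32);g1=cv2.cvtColor(im1,6)[v0-6:v1+6,u0-6:u1+6].astype(np.float32)
        W=np.float32([[1,0,6],[0,1,6]])
        try:
            cc,W=cv2.findTransformECC(g0,g1,W,cv2.MOTION_TRANSLATION,(3,200,1e-5),None,3);out.append((round(float(W[0,2])-6,2),round(float(W[1,2])-6,2),round(cc,3)))
        except cv2.error as e: out.append(None)
    return out
E
python3 - <<'E'
from h import *
im0=cv2.imread("pics/scene0.png");im=eyes.read_camera("scene");cv2.imwrite("pics/s_now.png",im);print(shift(im0,im))
for dt in(-.04,-.02,0,.02,.04):print(dt,(proj("scene",[[*door(dt,205,-50),100]])-proj("scene",[[*door(0,205,-50),100]])).round(2),(proj("scene",[[*door(dt,236,-10),100]])-proj("scene",[[*door(0,236,-10),100]])).round(2))
s=get_state();print(np.round(s["position"],1),np.round(s["ft_force"],1),s["time_s"])
E
```

```text
[(0.72, -0.11, 0.885), (0.91, -0.0, 0.986)]
-0.04 [[ 3.28 -0.64]] [[ 3.18 -1.06]]
-0.02 [[ 1.65 -0.31]] [[ 1.61 -0.53]]
0 [[0. 0.]] [[0. 0.]]
0.02 [[-1.67  0.29]] [[-1.64  0.51]]
0.04 [[-3.35  0.57]] [[-3.31  1.  ]]
[597.3 -33.8 166.3] [-9.1 -3.8  9.4] 25.7667
```

Emit:
send_rows(
  commands=[
    {"x": -0.0005,"y": 0,"z": 0,"ax": 0,"ay": 0,"az": 0,"fingers": 0},
    {"x": -0.001,"y": 0,"z": 0,"ax": 0,"ay": 0,"az": 0,"fingers": 0},
    {"x": -0.001,"y": 0,"z": 0,"ax": 0,"ay": 0,"az": 0,"fingers": 0},
    {"x": -0.001,"y": 0,"z": 0,"ax": 0,"ay": 0,"az": 0,"fingers": 0.03},
    {"x": -0.001,"y": 0,"z": 0,"ax": 0,"ay": 0,"az": 0,"fingers": 0.03},
    {"x": -0.001,"y": 0,"z": 0,"ax": 0,"ay": 0,"az": 0,"fingers": 0.03},
    {"x": -0.001,"y": 0,"z": 0,"ax": 0,"ay": 0,"az": 0,"fingers": 0.03},
    {"x": -0.001,"y": 0,"z": 0,"ax": 0,"ay": 0,"az": 0,"fingers": 0.03},
    {"x": -0.001,"y": 0,"z": 0,"ax": 0,"ay": 0,"az": 0,"fingers": 0.03},
    {"x": -0.001,"y": 0,"z": 0,"ax": 0,"ay": 0,"az": 0,"fingers": 0.03},
  ],
)

```text
time_s: 26.6
position: [596.4, -33.7, 166.3]
orientation: [-0.013, 0.002, 1.0, -0.002]
ft_force: [-0.1, -0.2, 0.1]
gripper_width: 0.352
```

```bash
python3 - <<'E'
from h import *
im0=cv2.imread("pics/scene0.png");im=eyes.read_camera("scene");print(shift(im0,im))
s=get_state();print(np.round(s["position"],1),np.round(s["ft_force"],1),s["time_s"])
E
```

```text
[(0.1, -0.14, 0.888), (0.75, 0.44, 0.934)]
[596.4 -33.8 166.3] [ 0.5 -0.2  0.1] 26.65
```

Emit:
send_rows(
  commands=[
    {"x": 0,"y": 0,"z": 0.01,"ax": 0,"ay": 0,"az": 0,"fingers": 0.04},
    {"x": 0,"y": 0,"z": 0.025,"ax": 0,"ay": 0,"az": 0,"fingers": 0.04},
    {"x": 0,"y": 0,"z": 0.045,"ax": 0,"ay": 0,"az": 0,"fingers": 0.04},
    {"x": 0,"y": 0,"z": 0.07,"ax": 0,"ay": 0,"az": 0,"fingers": 0.04},
    {"x": 0,"y": 0,"z": 0.1,"ax": 0,"ay": 0,"az": 0,"fingers": 0.04},
    {"x": -0.03,"y": 0,"z": 0.12,"ax": 0,"ay": 0,"az": 0,"fingers": 0.04},
    {"x": -0.06,"y": 0,"z": 0.12,"ax": 0,"ay": 0,"az": 0,"fingers": 0.04},
    {"x": -0.09,"y": 0,"z": 0.12,"ax": 0,"ay": 0,"az": 0,"fingers": 0.04},
    {"x": -0.12,"y": 0,"z": 0.12,"ax": 0,"ay": 0,"az": 0,"fingers": 0.04},
    {"x": -0.12,"y": 0,"z": 0.12,"ax": 0,"ay": 0,"az": 0,"fingers": 0.04},
  ],
)

```text
time_s: 27.48
position: [471.1, -34.3, 286.5]
orientation: [-0.015, 0.003, 1.0, -0.001]
ft_force: [0.4, -0.8, 0.2]
gripper_width: 0.467
```

```bash
python3 - <<'E'
from h import *
im0=cv2.imread("pics/scene0.png");im=eyes.read_camera("scene");print(shift(im0,im))
for t in("door_handle","door_face","white_cup_center","dark_cup_center","pinch_bowl_center"):print(t,[(np.round(d["at"],1).tolist(),round(d["confidence"],2)) for d in eyes.pinpoint("scene",t)])
s=get_state();print(np.round(s["position"],1),np.round(s["ft_force"],1),s["time_s"])
cv2.imwrite("pics/end.png",np.hstack([cv2.resize(i[170:290,280:380],None,fx=4,fy=4,interpolation=2) for i in(im0,im)]))
E
```

```text
[(0.14, -0.13, 0.992), (0.02, 0.15, 0.995)]
door_handle [([596.5, -31.4, 151.9], 0.71)]
door_face [([634.9, 53.3, 95.5], 0.87)]
white_cup_center [([431.7, 368.2, 30.4], 0.83)]
dark_cup_center [([561.7, 328.6, 21.2], 0.84)]
pinch_bowl_center [([670.4, -270.8, 7.8], 0.87)]
[477.5 -33.7 286.5] [-0.  -0.5 -0.5] 27.7833
```

View pics/end.png

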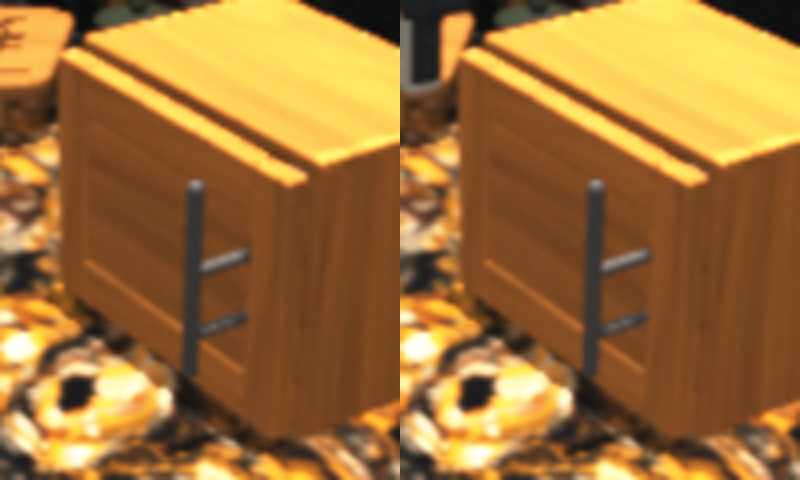

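The two crops, before and now, are practically identical: the handle top is at (195,185) in both. The door is back at its original rest with the gripper clear of it.

```bash
python3 -c "
from station import order
print(order.close_job())"
```

```text
the job is handed in; nothing more can be done
None
```

The job is done and handed in at about 28 s. I pulled the door open by its handle, stood the walnut-and-steel tamper upright in the door pocket, and pushed the door shut in small steps. Once it was closed I let go and backed the arm away.

**Door:** With the robot touching nothing, the handle and door edge lie within about 0.15 px (under 0.4 mm) of where they were when it was first shut. An uncaught door would stand visibly further out. Push force in x peaked at about 10 N in the end-of-call readings, so the buffer should not have been driven in hard; buffer travel itself is not measured.

**Cups and bowl:** The white cup, dark cup and bowl still measure at their starting positions within camera error (4 mm or less).

**Checks that fell short:**
- The snap did not show clearly in the force trace: readings went 8.0, 6.8, then 9.6 N. I judged it from the door settling back to its first shut position, on the assumption that it was caught at the start.
- Setting the tamper down, I pressed it on the pocket floor with about 35 N for a moment before easing off. It had slipped about 5 mm lower in the grip than I reckoned.
- The tamper stood upright in the pocket in the last picture before closing, but it cannot be seen behind the shut door.

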